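# Sort the reagent containers back into their spill trays

### The job

Tidy the bench by sorting the five reagent containers into their spill trays: both amber solvent bottles in the red tray, both clear bottles with blue caps in the blue tray and the white jar in the yellow tray. Keep them upright and set each down gently so that it stands flat on the floor of its tray; do not drop or knock them. Leave the glass beaker and the conical flask standing where they are.

Things in the scene. Friction and masses are not known exactly. Their poses are not given: they have to be found in the camera images.
- amber_large: Amber glass bottle, black screw cap, white label with a red stripe, 94 mm tall: body 40 mm across up to 54 mm above the base, sloping shoulder, neck 24 mm, cap 28 mm across from 74 to 94 mm above the base. 0.11 kg (varies by a third or so). Loose, stands upright; origin: centre of its underside; z axis up; round, so its yaw means nothing.
- amber_small: Smaller amber glass bottle, black screw cap, white label with a red stripe, 79 mm tall: body 33 mm across up to 41 mm above the base, sloping shoulder, cap 24 mm across from 61 to 79 mm above the base. 0.07 kg (varies by a third or so). Loose, stands upright; origin: centre of its underside; z axis up; round, so its yaw means nothing.
- media_small: Clear glass bottle, blue screw cap, 91 mm tall: body 46 mm across up to 47 mm above the base, sloping shoulder, cap 41 mm across from 67 to 91 mm above the base. 0.12 kg (varies by a third or so). Loose, stands upright; origin: centre of its underside; z axis up; round, so its yaw means nothing.
- media_large: Larger clear glass bottle, blue screw cap, 100 mm tall: body 56 mm across up to 54 mm above the base, sloping shoulder, cap 52 mm across from 74 to 100 mm above the base. 0.2 kg (varies by a third or so). Loose, stands upright; origin: centre of its underside; z axis up; round, so its yaw means nothing.
- white_jar: White plastic wide-mouth jar with white screw lid and a yellow-edged label, 72 mm tall: body 56 mm across, lid 54 mm across from 52 to 72 mm above the base. 0.13 kg (varies by a third or so). Loose, stands upright; origin: centre of its underside; z axis up; round, so its yaw means nothing.
- tray_red: Shallow open red plastic spill tray, fixed to the bench: 112 mm (its own x) by 176 mm (its own y) outside, 25 mm high, walls and floor 4 mm thick, so 104 by 168 mm inside with the floor 4 mm above the bench. Origin: centre of its underside; z up. It may be turned by up to 9 degrees.
- tray_blue: Shallow open blue plastic spill tray, fixed to the bench: 112 mm (its own x) by 176 mm (its own y) outside, 25 mm high, walls and floor 4 mm thick, so 104 by 168 mm inside with the floor 4 mm above the bench. Origin: centre of its underside; z up. It may be turned by up to 9 degrees.
- tray_yellow: Shallow open yellow plastic spill tray, fixed to the bench: 112 mm (its own x) by 176 mm (its own y) outside, 25 mm high, walls and floor 4 mm thick, so 104 by 168 mm inside with the floor 4 mm above the bench. Origin: centre of its underside; z up. It may be turned by up to 9 degrees.
- beaker: Empty clear glass beaker, 53 mm across the rim, 70 mm tall, loose among the containers: a bystander. Origin: centre of its underside; z up.
- flask: Empty clear glass conical flask, 51 mm across the foot, 32 mm across the rim, 85 mm tall, loose among the containers: a bystander. Origin: centre of its underside; z up. (A roll of tape and a small timer, under 20 mm tall, lie there too; things stand at least 75 mm apart, centre to centre.)

How it is judged (in metres and radians):
At the end, for the whole second after the job is handed in: Amber bottles in the red tray, clear ones in the blue, jar in the yellow: each centred inside the walls, upright (6 degrees), base within 6 mm of the floor's height, released and still; beaker and flask upright within 30 mm of their starts (x of amber_large in the frame of tray_red between -0.05 and 0.05 m and y of amber_large in the frame of tray_red between -0.082 and 0.082 m and z of each of amber_large, amber_small in the frame of tray_red below 0.01 m and angle between each of amber_large, amber_small, media_small, media_large, white_jar, beaker, flask's own z axis and vertical below 0.1 rad and linear speed of each of amber_large, amber_small, media_small, media_large, white_jar below 0.02 m/s and contact force between each of amber_large, amber_small, media_small, media_large, white_jar and the fingers below 0.1 N and x of amber_small in the frame of tray_red between -0.05 and 0.05 m and y of amber_small in the frame of tray_red between -0.082 and 0.082 m and x of media_small in the frame of tray_blue between -0.05 and 0.05 m and y of media_small in the frame of tray_blue between -0.082 and 0.082 m and z of each of media_small, media_large in the frame of tray_blue below 0.01 m and x of media_large in the frame of tray_blue between -0.05 and 0.05 m and y of media_large in the frame of tray_blue between -0.082 and 0.082 m and x of white_jar in the frame of tray_yellow between -0.05 and 0.05 m and y of white_jar in the frame of tray_yellow between -0.082 and 0.082 m and z of white_jar in the frame of tray_yellow below 0.01 m and distance of each of beaker, flask from where it was at the start of the episode below 0.03 m); the robot touches nothing.
It fails at once if a bottle or the jar is tipped more than 35 degrees from upright (angle between any of amber_large, amber_small, media_small, media_large, white_jar's own z axis and vertical above 0.61 rad).
It fails at once if a bottle or the jar is dropped or knocked: it moves faster than 0.6 m/s while its base is less than 25 mm above the bench ((linear speed of amber_large above 0.6 m/s and height (world z) of amber_large below 0.025 m) or (linear speed of amber_small above 0.6 m/s and height (world z) of amber_small below 0.025 m) or (linear speed of media_small above 0.6 m/s and height (world z) of media_small below 0.025 m) or (linear speed of media_large above 0.6 m/s and height (world z) of media_large below 0.025 m) or (linear speed of white_jar above 0.6 m/s and height (world z) of white_jar below 0.025 m)).
It fails at once if the beaker or the flask is moved by more than 30 mm or tipped over (distance of any of beaker, flask from where it was at the start of the episode above 0.03 m or angle between any of beaker, flask's own z axis and vertical above 0.5 rad).
It also fails if it takes over 141 s, if anything falls off the work surface, if the arm or the gripper's body presses on something with over 40 N, if the wrist force passes 120 N, or if a joint passes its speed limit or range.

### The arm

A 7-joint arm with a two-finger parallel gripper is mounted at the origin on the work surface. World frame = base frame: x ahead of the robot, y to its left, z up, the work surface at z = 0. Lengths are in mm, angles in rad, forces in N, time in s.
With the tool pointing down it reaches from about 425 to 875 mm from the base axis. Payload 9.9 kg.
Tool frame: the origin (TCP) lies at the very end of the fingers, on their centre line; the grasp point (between the pads) lies 19 mm behind it; z points along the fingers, y is the line along which they close (so a half turn about z gives the same grasp; the last joint's range is limited). The gripper opens to 85 mm and grips with 20 to 120 N. Pads are 22 mm wide; open, the fingers measure 114 mm over their backs; the gripper's body (76 mm by 85 mm) begins 54 mm behind the grasp point. The pads swing forward as they close: fully open they stand 13 mm farther back than shut.
Start: joints at [-1.419, 0.576, 0.025, 1.437, -0.015, 1.129, -0.057], TCP at [157.686, 656.326, 231.289] pointing down, gripper open.
Joint ranges: [-2.76, 2.76], [-0.34, 2.15], [-1.52, 1.57], [0.19, 2.46], [-1.09, 4.23], [0.17, 1.99], [-2.82, 2.82]. Speed limits (rad/s): [2.22, 2.22, 3.01, 3.01, 3.14, 3.14, 3.14].

### API

Orientations are given as a unit quaternion [x, y, z, w].
In Python, from rig import telemetry, imaging, workorder gives the robot as it stands.
- The arm moves only by the tool move_arm, never from a script. Its argument "targets" is a list of rows, each a list of 4 numbers: the shift along the tool's x, y, z in m, then the turn about the tool's z in degrees. In form: [[dx, dy, dz, twist], ...]. A call has 1 to 10 rows; each row is the pose to reach, as a shift and turn from the pose commanded when the call began, along the tool's axes at that moment; what a row does not reach only later rows make up. A row lasts 1/10 s, in which the tool goes at most 50 mm and 8.59 degrees, less where a joint would pass 70% of its speed; a pose out of reach is approached as far as the arm can. A call with a gripper value outside its range is refused whole. "fingers" is the opening, from -1 (shut) to 1 (fully open), set as the call begins (left out, the last holds). The fingers move at their own pace and stop on an object; "newtons" is the grip in N (left out, the last holds). Time passes only in rows, so rows that repeat a pose let the fingers close. It gives the time, the measured TCP pose, the force, the opening and the grip force at its end, in the units of the state.
- telemetry.get_state(): the state, without advancing time (a new reading comes with each control period).
- imaging.snapshot(name): name is "side" or "top"; returns a dict with "image" (400x640x3 uint8, blue, green, red), "depth" (400x640 float32, mm along the optical axis (not along the pixel's ray), 0 where there is no reading), "mtx" (3x3 intrinsics, pixels), "T" (4x4, takes a point from camera to world coordinates). Camera axes: x right, y up, looking along -z (the intrinsics and any distortion apply to the point x, -y, -z); pixel columns grow to the right and rows downward; lengths in mm; the calibration is good to about 2 mm. A picture is of the moment at which its call begins.
- workorder.close_job(): hands the job in; it is judged then, once.
The state is a dict: "time": time; "joint_positions": joint angles; "joint_velocities": joint speeds; "joint_torque": joint torques, N m; "tcp_pos": TCP position; "ee_rot": TCP orientation; "wrist_force": force on the tool from outside, world axes, zero at the start; "moment": the same for the moment, N m; "width": finger opening in mm; "finger_force": force on a finger pad.
Only numpy, scipy, OpenCV 4.12 (cv2) and the standard library are available. Lean on these libraries where they do the work, as an engineer would, in place of code of your own. Each camera call takes 0.05 s, during which the arm holds its last target. There are 200 camera calls.

## Working session

There is one attempt and no reset: what is moved stays moved. The work goes in short steps, Python scripts to look and compute and a tool call to move; the robot and the scene stay as the last step left them, time stands still between calls to the robot, and variables do not carry over. Pictures are saved under pics/ and viewed, at most 14 in all, crops included, and the job is handed in when it is done.

Besides the shell and the picture viewer there is one more tool, called after ">>>" by a JSON object that holds its "api" and its "payload", one argument or row to a line. move_arm: Moves the arm, as the interface text tells. Its arguments: {"type":"object","properties":{"targets":{"type":"array","items":{"type":"array","items":{"type":"number"}}},"fingers":{"type":"number"},"newtons":{"type":"number"}},"required":["targets"]}

```bash
mkdir -p pics; ls; python3 - <<'E'
from rig import telemetry, imaging
import cv2,numpy as np
s=telemetry.get_state();print(s)
for n in("top","side"):
    d=imaging.snapshot(n);cv2.imwrite(f"pics/{n}0.png",d["image"]);np.savez(f"pics/{n}0.npz",**d);print(d["mtx"],d["T"],d.keys())
E
```

```text
pics
{'time': 0.0, 'joint_positions': array([-1.41881023,  0.57654961,  0.02484163,  1.43797046, -0.0149895 ,
        1.12902854, -0.05649431]), 'joint_velocities': array([-0.00045902,  0.00063903,  0.00017566,  0.00010395, -0.00103375,
        0.00056999, -0.00066145]), 'joint_torque': array([ 6.90161542e-04, -7.65758085e+01,  2.25102961e+00, -2.85951322e+01,
        1.54508109e-02,  1.30164452e-02,  2.09705678e-05]), 'tcp_pos': array([157.56819   , 655.83991834, 230.40883579]), 'ee_rot': array([ 1.17597503e-01,  9.93060946e-01, -8.84082873e-04, -5.33021142e-05]), 'wrist_force': array([6.02265951e-04, 6.62196386e-01, 6.85847326e-01]), 'moment': array([-0.05502877,  0.02212751,  0.02438493]), 'finger_force': 0.0, 'width': 85.63693085097053}
[[494.79870633   0.         318.66167185]
 [  0.         494.79870633 209.43363313]
 [  0.           0.           1.        ]] [[ 7.14142190e-02  9.72260384e-01 -2.22732473e-01  2.71461563e+02]
 [-9.97441229e-01  7.03532276e-02 -1.27050638e-02 -3.77690175e+00]
 [ 3.31731810e-03  2.23069873e-01  9.74796813e-01  1.39634930e+03]
 [ 0.00000000e+00  0.00000000e+00  0.00000000e+00  1.00000000e+00]] dict_keys(['image', 'depth', 'mtx', 'T'])
[[361.09925128   0.         320.43983027]
 [  0.         361.09925128 201.19008629]
 [  0.           0.           1.        ]] [[-9.38489930e-01  1.84326756e-01 -2.91993663e-01  3.09715038e+02]
 [-3.45297370e-01 -5.07142825e-01  7.89668209e-01  6.92271858e+02]
 [-2.52551156e-03  8.41920306e-01  5.39595978e-01  5.03221603e+02]
 [ 0.00000000e+00  0.00000000e+00  0.00000000e+00  1.00000000e+00]] dict_keys(['image', 'depth', 'mtx', 'T'])
```

View pics/top0.png

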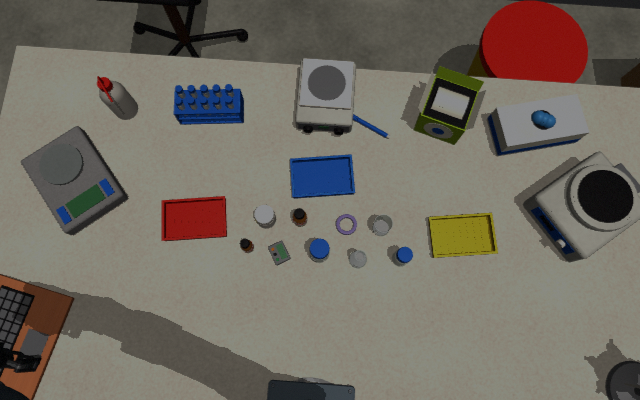

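View pics/side0.png

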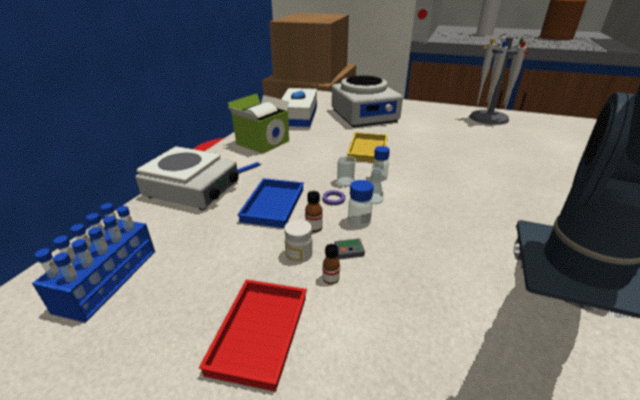

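The top view shows the red tray at (194,218), blue tray at (322,176) and yellow tray at (462,235). The containers are the jar (264,215), amber_large (300,216), amber_small (247,245), media_large (319,249) and media_small (404,255). The bystanders are near (381,226) and (358,258). The side view agrees.

```bash
cat > h.py <<'E'
import cv2,numpy as np
def ray(d,u,v,z):
    "pixel(s) -> world point on plane z"
    T,K=d["T"],d["mtx"]
    p=np.stack([(np.asarray(u,float)-K[0,2])/K[0,0],-(np.asarray(v,float)-K[1,2])/K[1,1],-np.ones_like(np.asarray(u,float))],-1)@T[:3,:3].T
    s=(z-T[2,3])/p[...,2]
    return T[:3,3]+p*s[...,None]
def cloud(d):
    v,u=np.mgrid[:400,:640]
    K,T=d["mtx"],d["T"];D=d["depth"]
    P=np.stack([(u-K[0,2])/K[0,0]*D,-(v-K[1,2])/K[1,1]*D,-D],-1)
    return P@T[:3,:3].T+T[:3,3]
E
python3 - <<'E'
from h import *
d=dict(np.load("pics/top0.npz"));im=d["image"];C=cloud(d)
hsv=cv2.cvtColor(im,cv2.COLOR_BGR2HSV)
for n,lo,hi,box in(("red",(0,150,60),(8,255,255),(150,185,240,250)),("blue",(100,150,60),(125,255,255),(280,145,362,205)),("yel",(22,120,60),(35,255,255),(420,205,505,265))):
    m=cv2.inRange(hsv,lo,hi);x0,y0,x1,y1=box;k=np.zeros_like(m);k[y0:y1,x0:x1]=m[y0:y1,x0:x1]
    k=cv2.morphologyEx(k,cv2.MORPH_CLOSE,np.ones((5,5)));k=cv2.morphologyEx(k,cv2.MORPH_OPEN,np.ones((5,5)))
    c=max(cv2.findContours(k,0,1)[0],key=cv2.contourArea)[:,0]
    for z in(25,):
        w=ray(d,c[:,0]+0.,c[:,1]+0.,z)[:,:2].astype(np.float32);r=cv2.minAreaRect(w);print(n,z,r)
H=np.where(d["depth"]>0,C[...,2],0)
print("table z",np.median(H[270:300,150:500]))
for n,(u,v) in dict(jar=(264,215),amL=(300,216),amS=(247,245),mL=(319,249),mS=(404,255),bk=(381,226),fl=(358,258)).items():
    w=H[v-16:v+16,u-16:u+16];P=C[v-16:v+16,u-16:u+16]
    zt=np.percentile(w[w>25],95) if (w>25).any() else 0
    s=P[(w>zt-8)&(w<zt+6)]
    print(n,"top z",zt.round(1),"n",len(s),"mean",s.mean(0).round(1),"mid",((s.min(0)+s.max(0))/2).round(1),"ext",np.ptp(s,0).round(1)[:2])
cv2.imwrite("pics/z.png",cv2.resize(im[190:280,235:425],None,fx=4,fy=4,interpolation=cv2.INTER_CUBIC))
E
```

```text
red 25 ((535.0765380859375, 364.7818298339844), (116.86869049072266, 179.5290069580078), 8.231640815734863)
blue 25 ((686.2510986328125, 12.243560791015625), (116.23062133789062, 179.22682189941406), 8.357711791992188)
yel 25 ((541.9837646484375, -395.34967041015625), (117.01129913330078, 181.17593383789062), 8.01975154876709)
table z -0.01666072568536947
jar top z 76.2 n 273 mean [550.7 163.4  72.4] mid [550.4 163.3  74.6] ext [51.6 52.8]
amL top z 96.6 n 84 mean [555.1  66.3  93.8] mid [555.5  65.5  94.7] ext [28.1 27.1]
amS top z 81.9 n 63 mean [465.9 207.   78.9] mid [465.9 207.7  78.9] ext [22.6 22.8]
mL top z 104.1 n 280 mean [463.3   4.8 100.2] mid [463.    5.8 102.8] ext [51.4 50.5]
mS top z 94.3 n 182 mean [ 465.2 -222.6   91.1] mid [ 464.4 -222.7   92.2] ext [40.1 40.1]
bk top z 72.3 n 68 mean [ 553.1 -168.1   69.1] mid [ 549.8 -164.5   70.2] ext [51.5 50.5]
fl top z 86.0 n 54 mean [ 456.  -104.9   83.3] mid [ 454.4 -104.1   84.4] ext [28.2 30. ]
```

View pics/z.png

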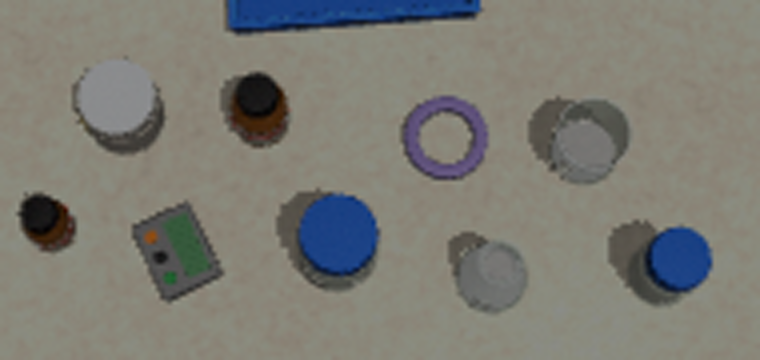

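The crop confirms the seven positions, with the tape roll at (445,138) and the timer at (178,250) lying low. I'll square the tool to the world axes while heading to amber_small.

>>> {"api": "move_arm", "payload": {
  "targets": [
    [-0.015,-0.013,0,0],
    [-0.045,-0.04,0,-2],
    [-0.08,-0.07,0,-5],
    [-0.115,-0.103,0,-8],
    [-0.15,-0.135,0,-11],
    [-0.187,-0.167,0,-13.5],
    [-0.222,-0.2,0,-13.5],
    [-0.25,-0.225,0,-13.5],
    [-0.27,-0.24,0,-13.5],
    [-0.28,-0.25,0,-13.5]
  ],
  "fingers": 1,
  "newtons": 50
}}

```text
time: 1.1
tcp_pos: [373.0, 345.6, 231.2]
ee_rot: [0.002, 1.0, -0.0, 0.0]
wrist_force: [-0.6, 0.4, 0.1]
width: 85.2
finger_force: 0.0
```

>>> {"api": "move_arm", "payload": {
  "targets": [
    [-0.008,-0.012,0,0],
    [-0.025,-0.038,0.01,0],
    [-0.048,-0.07,0.03,0],
    [-0.07,-0.105,0.055,0],
    [-0.085,-0.127,0.08,0],
    [-0.092,-0.137,0.095,0],
    [-0.093,-0.138,0.1,0],
    [-0.093,-0.138,0.1,0],
    [-0.093,-0.138,0.1,0]
  ]
}}

```text
time: 2.0
tcp_pos: [464.2, 211.5, 131.9]
ee_rot: [-0.001, 1.0, 0.0, 0.0]
wrist_force: [0.4, -0.1, 0.1]
width: 85.6
finger_force: 0.0
```

```bash
python3 - <<'E'
from rig import telemetry
s=telemetry.get_state();print(s["tcp_pos"],s["ee_rot"],s["time"])
E
```

```text
[464.15655408 211.48060458 131.86860865] [-9.96759272e-04  9.99999367e-01  4.97950060e-04  1.54563105e-04] 2.0
```

>>> {"api": "move_arm", "payload": {
  "targets": [
    [-0.002,-0.004,0.005,0],
    [-0.002,-0.004,0.02,0],
    [-0.002,-0.004,0.04,0],
    [-0.002,-0.004,0.06,0],
    [-0.002,-0.004,0.075,0],
    [-0.002,-0.004,0.082,0],
    [-0.002,-0.004,0.082,0],
    [-0.002,-0.004,0.082,0]
  ]
}}

```text
time: 2.8
tcp_pos: [466.8, 206.1, 49.9]
ee_rot: [-0.0, 1.0, 0.0, 0.0]
wrist_force: [0.3, 0.1, -0.0]
width: 85.5
finger_force: 0.0
```

```bash
cat > look.py <<'E'
import sys
from rig import telemetry,imaging
from h import *
s=telemetry.get_state();print(s["tcp_pos"].round(1),s["width"].round(1))
n,u0,v0,u1,v1,f,o=sys.argv[1],*map(int,sys.argv[2:7]),sys.argv[7]
d=imaging.snapshot(n);cv2.imwrite("pics/"+o,cv2.resize(d["image"][v0:v1,u0:u1],None,fx=f,fy=f,interpolation=2))
E
python3 look.py side 230 170 430 310 3 a.png
```

```text
Traceback (most recent call last):
  File "look.py", line 4, in <module>
    s=telemetry.get_state();print(s["tcp_pos"].round(1),s["width"].round(1))
                                                        ^^^^^^^^^^^^^^^^
AttributeError: 'float' object has no attribute 'round'
```

```bash
sed -i 's/s\["width"\].round(1)/s["width"]/' look.py
python3 look.py side 230 170 430 310 3 a.png
```

```text
[466.8 206.1  49.9] 85.52533750874338
```

View pics/a.png

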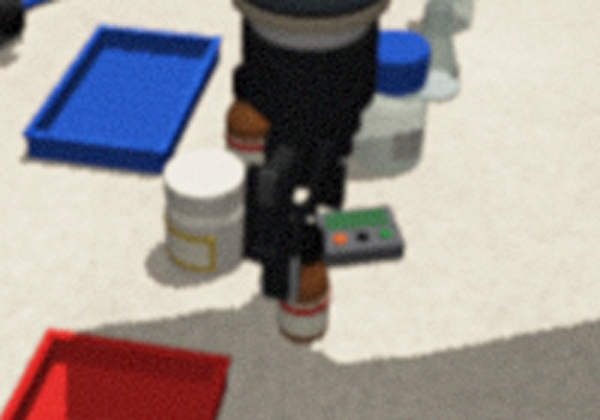

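The near finger ends at (280,295), in front of and slightly left of the bottle at (305,300). That matches a bottle centred between the fingers, so I'll close.

>>> {"api": "move_arm", "payload": {
  "targets": [
    [0,0,0,0],
    [0,0,0,0],
    [0,0,0,0],
    [0,0,0,0],
    [0,0,0,0],
    [0,0,0,0],
    [0,0,0,0],
    [0,0,0,0],
    [0,0,0,0],
    [0,0,0,0]
  ],
  "fingers": -1,
  "newtons": 40
}}

```text
time: 3.85
tcp_pos: [466.7, 206.1, 49.6]
ee_rot: [0.0, 1.0, 0.0, 0.0]
wrist_force: [-0.9, 1.6, 5.9]
width: 23.3
finger_force: 37.3
```

>>> {"api": "move_arm", "payload": {
  "targets": [
    [0,0,-0.005,0],
    [0,0,-0.02,0],
    [0,0.003,-0.04,0],
    [-0.003,0.012,-0.055,0],
    [-0.008,0.028,-0.06,0],
    [-0.014,0.048,-0.06,0],
    [-0.021,0.072,-0.06,0],
    [-0.028,0.096,-0.06,0],
    [-0.035,0.12,-0.06,0],
    [-0.042,0.144,-0.06,0]
  ]
}}

```text
time: 4.85
tcp_pos: [508.5, 350.4, 109.2]
ee_rot: [0.0, 1.0, -0.0, -0.0]
wrist_force: [0.3, -0.3, -0.6]
width: 22.5
finger_force: 37.1
```

>>> {"api": "move_arm", "payload": {
  "targets": [
    [-0.006,0.02,0,0],
    [-0.011,0.038,0,0],
    [-0.015,0.052,0,0],
    [-0.018,0.06,0.002,0],
    [-0.019,0.064,0.01,0],
    [-0.019,0.065,0.02,0],
    [-0.019,0.065,0.03,0],
    [-0.019,0.065,0.037,0],
    [-0.019,0.065,0.042,0],
    [-0.019,0.065,0.045,0]
  ]
}}

```text
time: 5.85
tcp_pos: [527.4, 414.3, 63.7]
ee_rot: [0.0, 1.0, -0.0, -0.0]
wrist_force: [-0.1, 0.4, -1.0]
width: 23.1
finger_force: 37.1
```

>>> {"api": "move_arm", "payload": {
  "targets": [
    [0,0,0.003,0],
    [0,0,0.006,0],
    [0,0,0.008,0],
    [0,0,0.009,0],
    [0,0,0.0095,0],
    [0,0,0.0095,0]
  ]
}}

```text
time: 6.45
tcp_pos: [527.6, 414.8, 54.8]
ee_rot: [0.0, 1.0, 0.0, 0.0]
wrist_force: [-0.3, 0.8, 0.2]
width: 22.9
finger_force: 37.1
```

>>> {"api": "move_arm", "payload": {
  "targets": [
    [0,0,0.0007,0],
    [0,0,0.0007,0],
    [0,0,0.0007,0]
  ]
}}

```text
time: 6.75
tcp_pos: [527.6, 414.8, 54.1]
ee_rot: [0.0, 1.0, -0.0, 0.0]
wrist_force: [-0.2, -0.5, -0.6]
width: 22.9
finger_force: 37.1
```

>>> {"api": "move_arm", "payload": {
  "targets": [
    [0,0,0,0],
    [0,0,0,0],
    [0,0,0,0],
    [0,0,0,0],
    [0,0,0,0],
    [0,0,-0.01,0],
    [0,0,-0.03,0],
    [0,0,-0.055,0],
    [0,0,-0.08,0],
    [0,0,-0.1,0]
  ],
  "fingers": 1
}}

```text
time: 7.75
tcp_pos: [527.9, 415.0, 156.5]
ee_rot: [0.0, 1.0, 0.001, 0.001]
wrist_force: [-0.4, -0.9, 0.4]
width: 84.9
finger_force: 0.0
```

```bash
python3 look.py side 180 170 430 390 2 b.png
```

```text
[527.9 415.  156.5] 84.90321881588908
```

View pics/b.png

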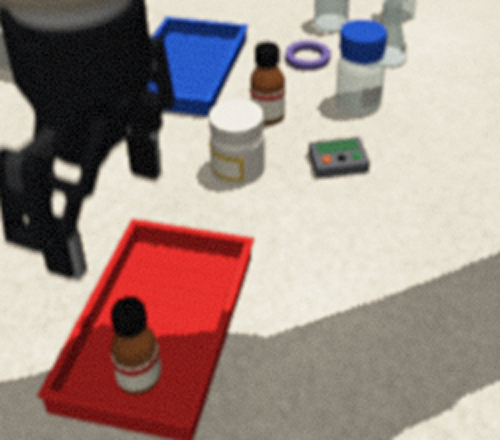

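amber_small stands upright in the far half of the red tray, around (135,350). amber_large is next.

>>> {"api": "move_arm", "payload": {
  "targets": [
    [-0.001,-0.01,0,0],
    [-0.003,-0.035,0,0],
    [-0.006,-0.075,0,0],
    [-0.009,-0.12,0,0],
    [-0.013,-0.165,0,0],
    [-0.016,-0.21,0,0],
    [-0.02,-0.255,0,0],
    [-0.023,-0.295,0,0],
    [-0.026,-0.325,0,0],
    [-0.027,-0.34,0,0]
  ]
}}

```text
time: 8.8
tcp_pos: [553.8, 70.4, 153.6]
ee_rot: [0.002, 1.0, -0.001, -0.001]
wrist_force: [0.6, -0.1, 0.4]
width: 85.4
finger_force: 0.0
```

>>> {"api": "move_arm", "payload": {
  "targets": [
    [0,-0.007,0,0],
    [0,-0.009,0.003,0],
    [0,-0.009,0.015,0],
    [0,-0.009,0.033,0],
    [0,-0.009,0.053,0],
    [0,-0.009,0.073,0],
    [0,-0.009,0.084,0],
    [0,-0.009,0.089,0],
    [0,-0.009,0.09,0],
    [0,-0.009,0.09,0]
  ]
}}

```text
time: 9.8
tcp_pos: [554.8, 66.2, 64.4]
ee_rot: [-0.0, 1.0, 0.0, 0.0]
wrist_force: [0.0, -0.7, 0.4]
width: 85.3
finger_force: 0.0
```

>>> {"api": "move_arm", "payload": {
  "targets": [
    [0,0,0,0],
    [0,0,0,0],
    [0,0,0,0],
    [0,0,0,0],
    [0,0,0,0],
    [0,0,0,0],
    [0,0,0,0],
    [0,0,0,0],
    [0,0,0,0],
    [0,0,0,0]
  ],
  "fingers": -1,
  "newtons": 45
}}

```text
time: 10.8
tcp_pos: [554.8, 66.3, 64.6]
ee_rot: [-0.0, 1.0, 0.0, 0.0]
wrist_force: [0.7, 1.4, 5.4]
width: 26.6
finger_force: 45.2
```

>>> {"api": "move_arm", "payload": {
  "targets": [
    [0,0,-0.005,0],
    [0,0,-0.02,0],
    [0,0,-0.045,0],
    [0,0,-0.07,0],
    [0,0.002,-0.09,0],
    [0,0.01,-0.1,0],
    [0.001,0.025,-0.1,0],
    [0.002,0.047,-0.1,0],
    [0.003,0.072,-0.1,0],
    [0.004,0.097,-0.1,0]
  ]
}}

```text
time: 11.8
tcp_pos: [549.4, 164.9, 162.7]
ee_rot: [-0.0, 1.0, -0.0, -0.001]
wrist_force: [-0.3, 0.6, 0.4]
width: 26.7
finger_force: 44.9
```

>>> {"api": "move_arm", "payload": {
  "targets": [
    [0.001,0.025,0,0],
    [0.002,0.05,0,0],
    [0.003,0.075,0,0],
    [0.005,0.1,0,0],
    [0.006,0.122,0,0],
    [0.007,0.138,0,0],
    [0.008,0.148,0.003,0],
    [0.008,0.152,0.013,0],
    [0.008,0.152,0.03,0],
    [0.008,0.152,0.05,0]
  ]
}}

```text
time: 12.8
tcp_pos: [542.8, 313.9, 113.1]
ee_rot: [0.001, 1.0, -0.0, 0.0]
wrist_force: [-1.1, 0.3, -1.0]
width: 26.7
finger_force: 44.9
```

>>> {"api": "move_arm", "payload": {
  "targets": [
    [0,0,0.015,0],
    [0,0,0.025,0],
    [0,0,0.032,0],
    [0,0,0.037,0],
    [0,0,0.041,0],
    [0,0,0.043,0],
    [0,0,0.044,0],
    [0,0,0.045,0],
    [0,0,0.0455,0],
    [0,0,0.0455,0]
  ]
}}

```text
time: 13.8
tcp_pos: [542.6, 314.8, 68.7]
ee_rot: [0.0, 1.0, 0.0, 0.0]
wrist_force: [-0.4, -0.2, -0.6]
width: 26.5
finger_force: 44.9
```

>>> {"api": "move_arm", "payload": {
  "targets": [
    [0,0,0.0005,0],
    [0,0,0.0005,0],
    [0,0,0.0005,0],
    [0,0,0.0005,0],
    [0,0,0.0005,0],
    [0,0,-0.01,0],
    [0,0,-0.03,0],
    [0,0,-0.055,0],
    [0,0,-0.075,0],
    [0,0,-0.085,0]
  ],
  "fingers": 1
}}

```text
time: 14.8
tcp_pos: [543.4, 315.2, 156.2]
ee_rot: [0.0, 1.0, 0.001, 0.001]
wrist_force: [0.2, -0.4, 0.0]
width: 85.4
finger_force: 0.0
```

>>> {"api": "move_arm", "payload": {
  "targets": [
    [0,-0.01,0,0],
    [-0.002,-0.03,0,0],
    [-0.003,-0.06,0,0],
    [-0.005,-0.09,0,0],
    [-0.006,-0.12,0,0],
    [-0.007,-0.14,0,0],
    [-0.007,-0.15,0.005,0],
    [-0.007,-0.152,0.015,0],
    [-0.007,-0.152,0.03,0],
    [-0.007,-0.152,0.04,0]
  ]
}}

```text
time: 15.8
tcp_pos: [548.5, 163.5, 111.6]
ee_rot: [-0.0, 1.0, -0.0, -0.001]
wrist_force: [0.5, -0.1, 0.5]
width: 85.0
finger_force: 0.0
```

>>> {"api": "move_arm", "payload": {
  "targets": [
    [0,0,0.01,0],
    [0,0,0.025,0],
    [0,0,0.042,0],
    [0,0,0.058,0],
    [0,0,0.069,0],
    [0,0,0.074,0],
    [0,0,0.075,0],
    [0,0,0.075,0]
  ]
}}

```text
time: 16.6
tcp_pos: [549.7, 163.0, 38.8]
ee_rot: [0.0, 1.0, 0.0, 0.0]
wrist_force: [0.1, -0.0, 0.3]
width: 85.6
finger_force: 0.0
```

```bash
python3 look.py side 180 170 430 390 2 c.png
```

```text
[549.7 163.   38.8] 85.5520069556265
```

View pics/c.png

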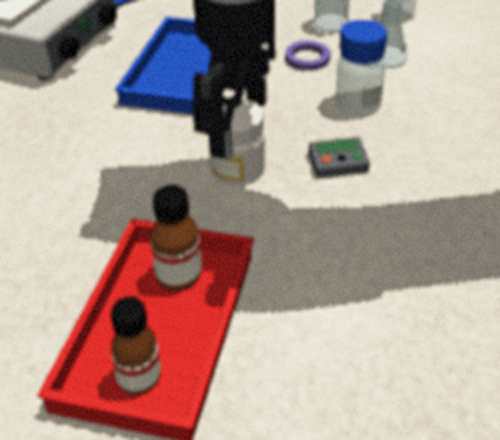

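Both amber bottles are upright in the red tray, at (175,250) and (135,350). The gripper is straddling the jar at (235,150), so I'll close on it.

>>> {"api": "move_arm", "payload": {
  "targets": [
    [0,0,0,0],
    [0,0,0,0],
    [0,0,0,0],
    [0,0,0,0],
    [0,0,0,0],
    [0,0,0,0],
    [0,0,0,0],
    [0,0,0,0],
    [0,0,0,0]
  ],
  "fingers": -1,
  "newtons": 50
}}

```text
time: 17.55
tcp_pos: [549.8, 163.0, 39.5]
ee_rot: [0.0, 1.0, 0.0, 0.001]
wrist_force: [-2.2, -0.2, 8.6]
width: 52.9
finger_force: 51.6
```

>>> {"api": "move_arm", "payload": {
  "targets": [
    [0,0,-0.005,0],
    [0,0,-0.02,0],
    [0,0,-0.045,0],
    [0,0,-0.072,0],
    [0,0,-0.095,0],
    [0,-0.005,-0.11,0],
    [0,-0.017,-0.118,0],
    [0,-0.035,-0.12,0],
    [0.001,-0.06,-0.12,0],
    [0.001,-0.088,-0.12,0]
  ]
}}

```text
time: 18.55
tcp_pos: [547.8, 73.6, 158.3]
ee_rot: [-0.0, 1.0, -0.0, -0.0]
wrist_force: [0.1, -1.2, -1.9]
width: 52.8
finger_force: 52.8
```

>>> {"api": "move_arm", "payload": {
  "targets": [
    [0,-0.029,0,0],
    [0.001,-0.058,0,0],
    [0.001,-0.087,0,0],
    [0.002,-0.116,0,0],
    [0.002,-0.145,0,0],
    [0.002,-0.174,0,0],
    [0.003,-0.203,0,0],
    [0.003,-0.232,0,0],
    [0.004,-0.261,0,0],
    [0.004,-0.29,0,0]
  ]
}}

```text
time: 19.55
tcp_pos: [543.2, -217.1, 158.1]
ee_rot: [0.0, 1.0, 0.0, -0.001]
wrist_force: [0.8, -0.2, -1.5]
width: 52.7
finger_force: 52.8
```

>>> {"api": "move_arm", "payload": {
  "targets": [
    [0,-0.029,0,0],
    [0.001,-0.058,0,0],
    [0.001,-0.087,0,0],
    [0.001,-0.114,0,0],
    [0.002,-0.138,0,0],
    [0.002,-0.158,0,0],
    [0.002,-0.171,0,0],
    [0.003,-0.178,0.005,0],
    [0.003,-0.18,0.017,0],
    [0.003,-0.18,0.035,0]
  ]
}}

```text
time: 20.55
tcp_pos: [541.7, -394.8, 123.1]
ee_rot: [-0.0, 1.0, -0.0, 0.0]
wrist_force: [0.0, 0.1, -1.5]
width: 52.4
finger_force: 52.8
```

>>> {"api": "move_arm", "payload": {
  "targets": [
    [0,0,0.02,0],
    [0,0,0.037,0],
    [0,0,0.051,0],
    [0,0,0.062,0],
    [0,0,0.07,0],
    [0,0,0.075,0],
    [0,0,0.078,0],
    [0,0,0.079,0],
    [0,0,0.079,0],
    [0,0,0.079,0]
  ]
}}

```text
time: 21.55
tcp_pos: [541.6, -395.4, 45.1]
ee_rot: [0.0, 1.0, -0.0, 0.0]
wrist_force: [0.0, 0.4, -2.2]
width: 52.7
finger_force: 52.8
```

>>> {"api": "move_arm", "payload": {
  "targets": [
    [0,0,0.001,0],
    [0,0,0.0017,0],
    [0,0,0.0017,0],
    [0,0,0.0017,0]
  ]
}}

```text
time: 21.95
tcp_pos: [541.6, -395.4, 43.6]
ee_rot: [0.0, 1.0, -0.0, 0.0]
wrist_force: [-0.9, 0.8, 5.7]
width: 52.6
finger_force: 53.6
```

Contact with the tray floor. Release and rise.

>>> {"api": "move_arm", "payload": {
  "targets": [
    [0,0,0,0],
    [0,0,0,0],
    [0,0,0,0],
    [0,0,0,0],
    [0,0,0,0],
    [0,0,-0.01,0],
    [0,0,-0.03,0],
    [0,0,-0.06,0],
    [0,0,-0.09,0],
    [0,0,-0.11,0]
  ],
  "fingers": 1
}}

```text
time: 22.95
tcp_pos: [542.0, -395.7, 156.1]
ee_rot: [0.0, 1.0, -0.001, 0.001]
wrist_force: [-0.8, 0.1, 0.1]
width: 85.5
finger_force: 0.0
```

>>> {"api": "move_arm", "payload": {
  "targets": [
    [0.005,0.01,0,0],
    [0.016,0.035,0,0],
    [0.032,0.07,0,0],
    [0.048,0.108,0,0],
    [0.063,0.142,0,0],
    [0.073,0.163,0,0],
    [0.077,0.172,0,0],
    [0.077,0.173,0.002,0],
    [0.077,0.173,0.01,0],
    [0.077,0.173,0.02,0]
  ]
}}

```text
time: 23.95
tcp_pos: [465.0, -223.5, 132.3]
ee_rot: [0.001, 1.0, -0.0, 0.0]
wrist_force: [0.3, -0.7, 0.3]
width: 85.4
finger_force: 0.0
```

>>> {"api": "move_arm", "payload": {
  "targets": [
    [0,0,0.01,0],
    [0,0,0.025,0],
    [0,0,0.042,0],
    [0,0,0.058,0],
    [0,0,0.07,0],
    [0,0,0.076,0],
    [0,0,0.077,0],
    [0,0,0.077,0]
  ]
}}

```text
time: 24.75
tcp_pos: [464.5, -222.4, 55.9]
ee_rot: [0.0, 1.0, -0.0, 0.0]
wrist_force: [-0.0, -0.0, 0.7]
width: 85.6
finger_force: 0.0
```

```bash
python3 look.py side 300 100 460 240 4 d.png
```

```text
[ 464.5 -222.4   55.9] 85.5772245710114
```

View pics/d.png

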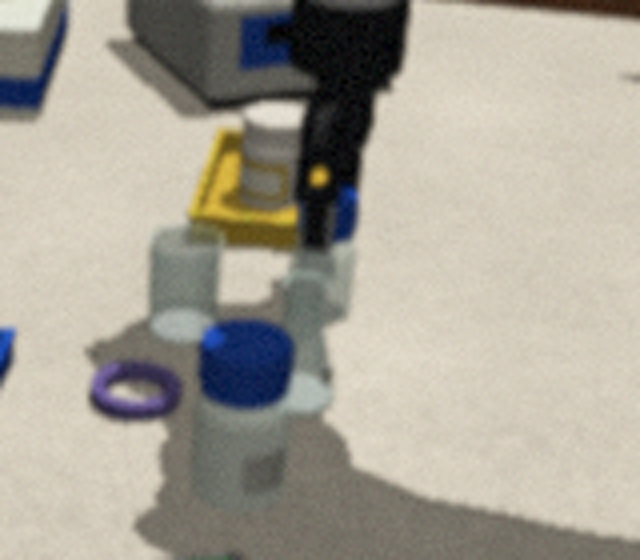

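The jar stands in the yellow tray at (270,165). The beaker (185,285) and flask (305,340) are still standing, and the gripper is around media_small's cap at (340,215).

>>> {"api": "move_arm", "payload": {
  "targets": [
    [0,0,0,0],
    [0,0,0,0],
    [0,0,0,0],
    [0,0,0,0],
    [0,0,0,0],
    [0,0,0,0],
    [0,0,0,0],
    [0,0,0,0],
    [0,0,0,0]
  ],
  "fingers": -1,
  "newtons": 50
}}

```text
time: 25.7
tcp_pos: [464.7, -222.3, 56.5]
ee_rot: [0.0, 1.0, -0.0, 0.0]
wrist_force: [-0.2, -0.2, 6.0]
width: 39.5
finger_force: 49.7
```

>>> {"api": "move_arm", "payload": {
  "targets": [
    [0,0,-0.005,0],
    [0,0,-0.02,0],
    [0,0,-0.045,0],
    [0,0,-0.07,0],
    [0,0,-0.092,0],
    [-0.002,0.002,-0.105,0],
    [-0.009,0.007,-0.11,0],
    [-0.022,0.017,-0.11,0],
    [-0.04,0.031,-0.11,0],
    [-0.06,0.047,-0.11,0]
  ]
}}

```text
time: 26.7
tcp_pos: [525.3, -173.9, 165.0]
ee_rot: [0.0, 1.0, 0.0, -0.001]
wrist_force: [0.3, -0.7, -1.6]
width: 39.4
finger_force: 50.5
```

>>> {"api": "move_arm", "payload": {
  "targets": [
    [-0.021,0.017,0,0],
    [-0.042,0.034,0,0],
    [-0.063,0.051,0,0],
    [-0.084,0.068,0,0],
    [-0.105,0.085,0,0],
    [-0.126,0.102,0,0],
    [-0.145,0.118,0,0],
    [-0.158,0.128,0,0],
    [-0.166,0.134,0,0],
    [-0.169,0.136,0.004,0]
  ]
}}

```text
time: 27.7
tcp_pos: [694.2, -37.3, 160.9]
ee_rot: [-0.001, 1.0, 0.0, -0.0]
wrist_force: [-0.3, -0.1, -0.3]
width: 39.9
finger_force: 50.5
```

>>> {"api": "move_arm", "payload": {
  "targets": [
    [0,0,0.015,0],
    [0,0,0.035,0],
    [0,0,0.052,0],
    [0,0,0.067,0],
    [0,0,0.08,0],
    [0,0,0.09,0],
    [0,0,0.096,0],
    [0,0,0.1,0],
    [0,0,0.1,0],
    [0,0,0.1,0]
  ]
}}

```text
time: 28.7
tcp_pos: [693.8, -39.2, 62.4]
ee_rot: [0.0, 1.0, -0.0, 0.0]
wrist_force: [-0.6, -0.0, -1.1]
width: 39.7
finger_force: 50.5
```

>>> {"api": "move_arm", "payload": {
  "targets": [
    [0,0,0.001,0],
    [0,0,0.002,0],
    [0,0,0.002,0],
    [0,0,0.002,0]
  ]
}}

```text
time: 29.1
tcp_pos: [693.9, -39.3, 60.6]
ee_rot: [0.0, 1.0, -0.0, 0.001]
wrist_force: [-0.6, 0.6, 5.4]
width: 39.5
finger_force: 50.9
```

>>> {"api": "move_arm", "payload": {
  "targets": [
    [0,0,0,0],
    [0,0,0,0],
    [0,0,0,0],
    [0,0,0,0],
    [0,0,0,0],
    [0,0,-0.01,0],
    [0,0,-0.03,0],
    [0,0,-0.06,0],
    [0,0,-0.085,0],
    [0,0,-0.1,0]
  ],
  "fingers": 1
}}

```text
time: 30.1
tcp_pos: [694.4, -39.4, 163.2]
ee_rot: [0.0, 1.0, -0.0, 0.002]
wrist_force: [0.3, 0.0, -0.3]
width: 85.3
finger_force: 0.0
```

>>> {"api": "move_arm", "payload": {
  "targets": [
    [0.008,0.001,0,0],
    [0.028,0.005,0,0],
    [0.06,0.012,0,0],
    [0.095,0.019,0,0],
    [0.13,0.026,0,0],
    [0.165,0.032,0,0],
    [0.197,0.038,0,0],
    [0.22,0.043,0,0],
    [0.23,0.045,0,0],
    [0.231,0.045,0,0]
  ]
}}

```text
time: 31.1
tcp_pos: [461.4, 6.0, 159.9]
ee_rot: [-0.0, 1.0, 0.0, -0.0]
wrist_force: [0.3, -0.0, -0.0]
width: 85.3
finger_force: 0.0
```

>>> {"api": "move_arm", "payload": {
  "targets": [
    [0,0,0.003,0],
    [0,0,0.014,0],
    [0,0,0.032,0],
    [0,0,0.052,0],
    [0,0,0.072,0],
    [0,0,0.087,0],
    [0,0,0.095,0],
    [0,0,0.097,0],
    [0,0,0.097,0]
  ]
}}

```text
time: 32.0
tcp_pos: [462.9, 5.7, 62.8]
ee_rot: [0.0, 1.0, -0.0, -0.0]
wrist_force: [1.0, -0.5, 0.8]
width: 85.2
finger_force: 0.0
```

>>> {"api": "move_arm", "payload": {
  "targets": [
    [0,0,0,0],
    [0,0,0,0],
    [0,0,0,0],
    [0,0,0,0],
    [0,0,0,0],
    [0,0,0,0],
    [0,0,0,0],
    [0,0,0,0],
    [0,0,0,0]
  ],
  "fingers": -1,
  "newtons": 60
}}

```text
time: 32.9
tcp_pos: [463.0, 5.8, 63.8]
ee_rot: [0.0, 1.0, 0.0, 0.001]
wrist_force: [-1.1, -1.3, 8.3]
width: 50.3
finger_force: 60.9
```

>>> {"api": "move_arm", "payload": {
  "targets": [
    [0,0,-0.005,0],
    [0,0,-0.02,0],
    [0,0,-0.042,0],
    [-0.002,0,-0.06,0],
    [-0.008,0.002,-0.07,0],
    [-0.02,0.005,-0.07,0],
    [-0.038,0.009,-0.07,0],
    [-0.06,0.015,-0.07,0],
    [-0.085,0.021,-0.07,0],
    [-0.11,0.027,-0.07,0]
  ]
}}

```text
time: 33.9
tcp_pos: [573.5, 33.3, 132.1]
ee_rot: [-0.0, 1.0, -0.0, -0.0]
wrist_force: [-0.1, -0.9, -2.5]
width: 50.8
finger_force: 62.9
```

>>> {"api": "move_arm", "payload": {
  "targets": [
    [-0.024,0.006,0,0],
    [-0.048,0.012,0,0],
    [-0.07,0.018,0,0],
    [-0.088,0.023,0,0],
    [-0.1,0.026,0,0],
    [-0.105,0.027,0.005,0],
    [-0.106,0.027,0.015,0],
    [-0.106,0.027,0.027,0],
    [-0.106,0.027,0.038,0],
    [-0.106,0.027,0.047,0]
  ]
}}

```text
time: 34.9
tcp_pos: [677.5, 59.5, 84.3]
ee_rot: [0.0, 1.0, -0.0, -0.001]
wrist_force: [0.0, 0.7, -4.5]
width: 50.3
finger_force: 62.9
```

>>> {"api": "move_arm", "payload": {
  "targets": [
    [0,0,0.006,0],
    [0,0,0.011,0],
    [0,0,0.014,0],
    [0,0,0.016,0],
    [0,0,0.0175,0],
    [0,0,0.018,0],
    [0,0,0.018,0]
  ]
}}

```text
time: 35.6
tcp_pos: [678.6, 59.8, 68.1]
ee_rot: [0.0, 1.0, 0.0, 0.0]
wrist_force: [-0.6, -0.4, -2.8]
width: 50.5
finger_force: 63.0
```

>>> {"api": "move_arm", "payload": {
  "targets": [
    [0,0,0.0008,0],
    [0,0,0.0012,0],
    [0,0,0.0012,0],
    [0,0,0.0012,0]
  ]
}}

```text
time: 36.0
tcp_pos: [678.9, 59.8, 68.0]
ee_rot: [0.0, 1.0, 0.0, 0.001]
wrist_force: [-2.2, 0.1, 7.1]
width: 50.4
finger_force: 63.7
```

>>> {"api": "move_arm", "payload": {
  "targets": [
    [0,0,0,0],
    [0,0,0,0],
    [0,0,0,0],
    [0,0,0,0],
    [0,0,0,0],
    [0,0,-0.01,0],
    [0,0,-0.03,0],
    [0,0,-0.06,0],
    [0,0,-0.085,0],
    [0,0,-0.1,0]
  ],
  "fingers": 1
}}

```text
time: 37.0
tcp_pos: [679.4, 59.8, 169.9]
ee_rot: [0.0, 1.0, 0.0, 0.002]
wrist_force: [-0.6, 0.7, -0.2]
width: 85.2
finger_force: 0.0
```

>>> {"api": "move_arm", "payload": {
  "targets": [
    [0.01,0,-0.005,0],
    [0.03,0,-0.015,0],
    [0.06,0,-0.03,0],
    [0.095,0,-0.05,0],
    [0.13,0,-0.06,0],
    [0.16,0,-0.06,0],
    [0.18,0,-0.06,0],
    [0.19,0,-0.06,0],
    [0.19,0,-0.06,0]
  ]
}}

```text
time: 37.9
tcp_pos: [487.2, 59.7, 226.8]
ee_rot: [-0.0, 1.0, -0.0, -0.0]
wrist_force: [0.0, 0.2, -0.3]
width: 85.1
finger_force: 0.0
```

```bash
python3 look.py side 160 110 460 390 2 e.png; python3 look.py top 140 130 510 290 2 f.png
```

```text
[487.2  59.7 226.8] 85.09268644981024
[488.5  59.9 226.8] 85.61025727982822
```

View pics/e.png

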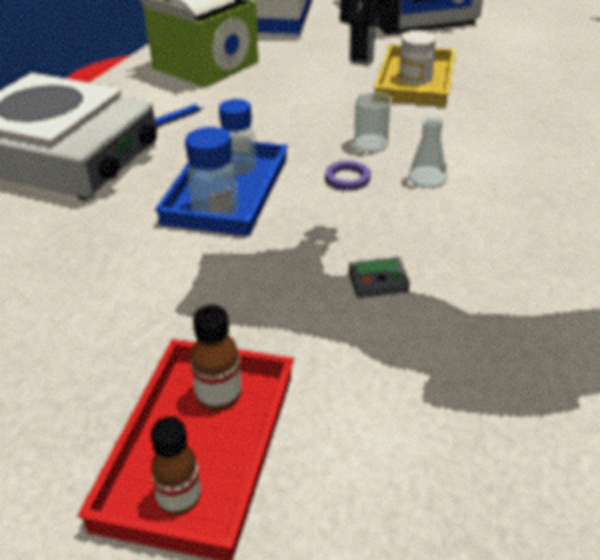

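View pics/f.png

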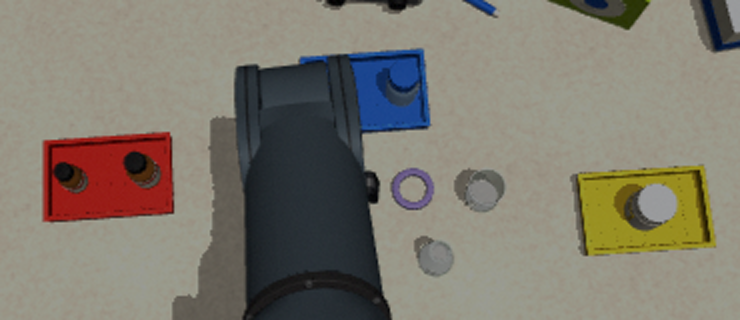

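In the side view, the ambers stand in the red tray at (215,360) and (175,470). The blue-capped bottles stand in the blue tray at (212,170) and (237,135), and the jar in the yellow tray at (417,60). The beaker (372,122) and flask (430,155) have not moved. The top view agrees, although the arm hides media_large there.

```bash
python3 -c "
from rig import workorder;print(workorder.close_job())"
```

```text
the job is handed in; nothing more can be done
None
```

All five containers are standing upright in their correct trays, the beaker and flask have not visibly moved, and the job is handed in at about 38 s of the 141 s allowed; the hand-in gave no verdict.

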